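# Used ink cartridges into the return box

## Task

Put the three used ink cartridges (the bare ones) from the tray into the return box: for each, push in the sprung flap in its sloping front and hold it open while the cartridge drops right through to the bottom, then let the flap spring shut. Leave the new cartridge, which still wears its transport guard, lying where it is in the tray, and do not disturb the pen pot, the clip tub or the stapler.

Things in the scene. Friction and masses are not known exactly. Their poses are not given: they have to be found in the camera images.
- return_box: Grey sheet-metal box fixed on the desk, 240 (x) x 240 (y) x 276 mm high; origin: centre of its underside, z up. From the top of its front (x = -120, z = 140) a flat panel slopes up and back, 37 degrees above level, to x = 60, z = 276; then a level top to x = 120. In the slope is a slot shut by the flap. Walls 4 mm, hollow, inner floor z = 4. A rear door stays shut.
- slot (a point): centre of the slot, on the slope's outer surface, (-36, 0, 203) mm in the box frame. Slot 150 mm wide (along box y), 100 mm up the slope. The slope's outward normal is (-0.602, 0, 0.799) and its uphill direction (0.799, 0, 0.602) in the box frame, so a tool square to the slope leans 37 degrees from vertical, pointing down and towards box +x.
- slot_top (a point): middle of the slot's upper edge, where the flap is hinged, on the slope's outer surface, (4, 0, 233) mm in the box frame; the lower edge is 100 mm down the slope at (-76, 0, 173)
- flap (a joint): steel flap 146 x 98 x 3 mm filling the slot, hinged at the slot's upper edge, swings inward only: 0 shut, 0.93 hanging straight down, stop 1.4 rad. Spring: 0.14 N m shut + 0.15 per rad (some 4 to 15 N on what pushes it). It pinches or throws out a cartridge let go at the mouth: put the fingertips, side by side along the hinge, some 45 mm in at mid-slot, and hold it so.
- tray: shallow grey plastic tray fixed on the desk, outside 270 (x) x 220 (y) x 22 mm high, walls and floor 4 mm; origin at the centre of its underside, z up; the four cartridges lie in it, one in each quarter
- used_1: used ink cartridge lying on its side, black, 26 mm high. Seen from above: a block 44 (x) x 34 mm (y) from x = -28 to +16, and beyond it a bare narrower print-head nose 12 x 20 mm, from x = 16 to 28, centred on y. Origin on its underside at x = y = 0, z up. About 40 to 80 g.
- used_2: a second used cartridge, the same shape
- used_3: a third used cartridge, the same shape
- new_cartridge: new cartridge, to be left alone: the same black block (x = -28 to +16, 34 mm wide, 26 mm high), but its nose is covered by a wider transport guard 42 mm wide, from x = 14 to 34 mm, with a small tab to x = 41; origin on its underside, z up
- pen_pot: bystander: round black pot, 68 mm across, 100 mm high, with pens up to 170 mm high, standing between the tray and the box; origin at the centre of its underside
- clip_tub: bystander: clear plastic tub, 82 mm across at the rim, 55 mm high; origin at the centre of its underside
- stapler: bystander: stapler 150 (x) x 36 x 55 mm high; origin at the centre of its underside
There are look-alikes about, which are no part of the job. Leave any orange or red look-alike of the used_2 alone.

How it is judged:
By the outcome, as a careful person would: the job done as asked, in the order asked, and still so for the second after the job is handed in, with the robot touching nothing.
It also fails if it takes over 72 s, if anything falls off the work surface, if the arm or the gripper's body presses on something with over 40 N, if the wrist force passes 120 N, or if a joint passes its speed limit or range.

## Robot

A 6-joint arm with a two-finger parallel gripper is mounted at the origin on the work surface. World frame = base frame: x ahead of the robot, y to its left, z up, the work surface at z = 0. Lengths are in mm, angles in rad, forces in N, time in s.
With the tool pointing down it reaches from about 300 to 775 mm from the base axis. Payload 14.6 kg.
Tool frame: the origin (TCP) lies on the centre line of the jaws, within the pads' length; the fingertips stand manip.finger_overhang ahead of it and the grasp point (between the pads) lies 11 mm behind it (manip.finger_overhang is the distance from the TCP to the fingertips, in mm); y points along the fingers, x is the direction in which the jaws open and shut, and the axes are right-handed (so a half turn about y gives the same grasp; the last joint's range is limited). The gripper opens to 94 mm and grips with 3 to 60 N. Pads are 16 mm wide; open, the fingers measure 119 mm over their backs; the gripper's body (75 mm by 177 mm) begins 78 mm behind the grasp point.
Start: joints at [-1.267, 0.3, 1.521, -0, 1.321, -0.067], TCP at [199.291, -512.613, 213.446] pointing down, gripper open.
Joint ranges: [-3.03, 3.03], [-0.79, 2.21], [0.23, 2.52], [-1.04, 4.18], [0, 3.07], [-2.55, 2.55]. Speed limits (rad/s): [2.22, 2.22, 2.57, 3.14, 3.14, 3.14].

## Interface

Orientations are given as [roll, pitch, yaw] about the fixed x, y, z axes, in that order (R = Rz(yaw) Ry(pitch) Rx(roll)).
In Python, from cell import monitor, viewer, ticket, manip gives the robot as it stands.
- The arm moves only by the shell command python3 -m jog 'ROWS' [FORCE]. ROWS is JSON, a list of rows, each an object of numbers: "grip": the finger opening in cm, from 0 to 9.4; "dx", "dy", "dz": the shift along the tool's x, y, z in cm; "spin": the turn about the tool's y in degrees. In form: [{"grip": .., "dx": .., "dy": .., "dz": .., "spin": ..}, ...]. A call has 1 to 20 rows; each row is the pose to reach, as a shift and turn from the pose commanded when the call began, along the tool's axes at that moment; what a row does not reach only later rows make up. A row lasts 1/8 s, in which the tool goes at most 62.5 mm and 10.7 degrees, less where a joint would pass 70% of its speed; a pose out of reach is approached as far as the arm can. A call with a gripper value outside its range is refused whole. The fingers move at their own pace and stop on an object; FORCE is the grip in N (left out, the last holds). Time passes only in rows, so rows that repeat a pose let the fingers close. It gives the time, the measured TCP pose, the force and the opening at its end, in the units of the state.
- monitor.read_state(): the state, without advancing time (a new reading comes with each control period).
- viewer.camera(name): name is "scene" or "side" or "wrist"; returns a dict with "color" (420x560x3 uint8, red, green, blue), "vertical_fov" (degrees; the focal length in pixels is half the picture's height over the tangent of half this angle, whatever the lens; pixels are square), "cx", "cy" (the principal point, pixels), "k1" (the pictures are not rectified: a ray, as slopes to the right and down, at radius r is drawn at 1 + k1 r^2 times it, then the intrinsics apply), "rvec" (rotation vector, rad) and "tvec" (3), from world to camera coordinates, as OpenCV has them. Camera axes: x right, y down, z forward; pixel columns grow to the right and rows downward; lengths in mm; the calibration is good to about 2 mm. A picture is of the moment at which its call begins. There is no depth.
- ticket.sign_off(): hands the job in, once; it reports no verdict.
The state is a dict: "clock": time; "joints": joint angles; "qd": joint speeds; "effort": joint torques, N m; "eef_pos": TCP position; "eef_rot": TCP orientation; "wrist_force": force on the tool from outside, world axes, zero at the start; "moment": the same for the moment, N m; "finger_gap": finger opening in mm.
Only numpy, scipy, OpenCV 4.12 (cv2) and the standard library are available. Lean on these libraries where they do the work, as an engineer would, in place of code of your own. Each camera call takes 0.05 s, during which the arm holds its last target. There are 200 camera calls.

## Working session

There is one attempt and no reset: what is moved stays moved. The work goes in short steps, Python scripts to look and compute and a shell command to move; the robot and the scene stay as the last step left them, time stands still between calls to the robot, and variables do not carry over. Pictures are saved under pics/ and viewed, about 8 in all and at most 12, crops included, and the job is handed in when it is done.

```bash
ls; mkdir -p pics
cat > h.py <<'E'
import numpy as np, cv2
from cell import monitor, viewer, ticket, manip
def shot(n,f):
    c=viewer.camera(n); cv2.imwrite('pics/'+f,c['color'][:,:,::-1]); return c
E
python3 - <<'E'
from h import *
import pickle
print(manip.finger_overhang, monitor.read_state())
d={}
for n in('scene','side','wrist'):
    c=shot(n,n+'0.png'); d[n]=c; print(n,{k:v for k,v in c.items() if k!='color'})
pickle.dump(d,open('c0.pkl','wb'))
E
```

```text
pics
8.0 {'clock': 0.0, 'joints': array([-1.26658813e+00,  3.00471327e-01,  1.52160202e+00,  9.64967538e-06,
        1.32073742e+00, -6.65963175e-02]), 'qd': array([ 0.00039525, -0.00075055, -0.00104225, -0.00046228, -0.00079461,
        0.00016798]), 'effort': array([-4.15803597e-04, -5.31809592e+01, -3.52740884e+01,  7.08039198e-02,
        2.43794970e-02, -6.73856448e-05]), 'eef_pos': array([ 199.22069184, -512.35902184,  212.87735564]), 'eef_rot': array([-1.57070594e+00,  1.21479646e-03, -1.19999415e+00]), 'wrist_force': array([-0.28582469, -0.14844426, -0.64154554]), 'moment': array([-0.00236458, -0.02217364, -0.03067384]), 'finger_gap': 93.96653170246239}
scene {'vertical_fov': 56.306757500216, 'cx': 279.219955741134, 'cy': 210.2501853036658, 'k1': -0.024892050795526696, 'rvec': array([ 2.22532083,  1.08335103, -0.41311933]), 'tvec': array([-398.20352737, -248.3618301 , 1279.15114315])}
side {'vertical_fov': 42.52984778803329, 'cx': 279.9334881467811, 'cy': 214.50815023769414, 'k1': 0.040425561834637, 'rvec': array([ 2.1854012 ,  1.88332852, -0.31459876]), 'tvec': array([-113.61779016, -535.44014812, 1545.20759287])}
wrist {'vertical_fov': 71.91186678403398, 'cx': 274.6481219683016, 'cy': 210.69257313204835, 'k1': -0.023111833728927, 'rvec': array([-2.42978569,  1.66341116,  0.1961818 ]), 'tvec': array([-549.11850581,  -24.04066453,  389.11523896])}
```

```bash
python3 -c "
import cv2,numpy as np
a=[cv2.imread('pics/%s0.png'%n) for n in('scene','side','wrist')]
cv2.imwrite('pics/a.png',cv2.resize(a[0],(800,600)))"
```

```text
(no output)
```

View pics/scene0.png

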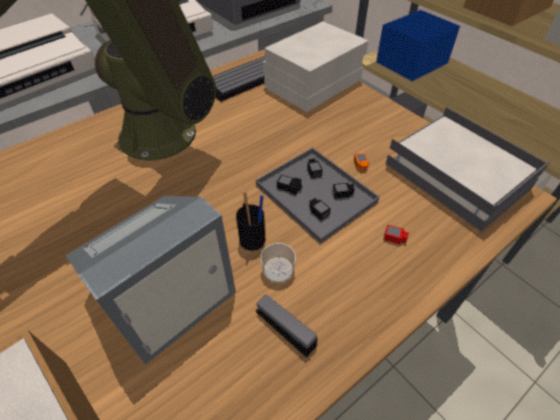

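View pics/side0.png

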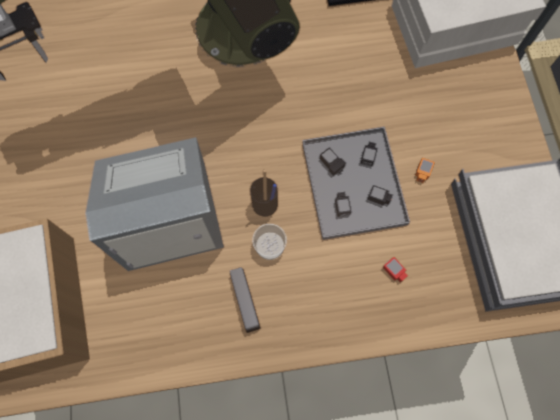

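The side view is nearly overhead: the tray is at about (355,183) with four cartridges. The box is at (150,200) with its flap facing the robot, the pot at (265,197), the tub at (269,243) and the stapler at (245,300). Next I'll zoom in on the tray and compute positions.

```bash
cat >> h.py <<'E'
def K(c):
    f=210/np.tan(np.radians(c['vertical_fov']/2)); return np.array([[f,0,c['cx']],[0,f,c['cy']],[0,0,1]]),np.array([c['k1'],0,0,0,0.])
def px2w(c,pts,z):
    k,d=K(c); p=cv2.undistortPoints(np.array(pts,float).reshape(-1,1,2),k,d).reshape(-1,2)
    R=cv2.Rodrigues(c['rvec'])[0]; C=-R.T@c['tvec']; D=np.c_[p,np.ones(len(p))]@R
    return C+D*((z-C[2])/D[:,2])[:,None]
def w2px(c,P):
    k,d=K(c); return cv2.projectPoints(np.array(P,float).reshape(-1,1,3),c['rvec'],c['tvec'],k,d)[0].reshape(-1,2)
E
python3 - <<'E'
from h import *
import pickle
d=pickle.load(open('c0.pkl','rb')); c=d['side']
print('floor tray corners',px2w(c,[(303,138),(384,129),(406,225),(324,237)],22).round())
print('carts',px2w(c,[(333,160),(369,155),(379,195),(343,205)],26).round())
print('slot corners',px2w(c,[(104,165),(184,150),(187,178),(108,191)],203).round())
print('box top',px2w(c,[(90,207),(209,190),(215,215),(100,238)],276).round())
print('pot top',px2w(c,[(265,190)],100).round(),'tub',px2w(c,[(270,240)],55).round())
print('cam',[(-cv2.Rodrigues(d[n]['rvec'])[0].T@d[n]['tvec']).round() for n in d])
a=cv2.resize(d['side']['color'][120:245,295:415],(480,500),interpolation=2)
b=cv2.resize(d['wrist']['color'],(320,240))
o=np.zeros((500,800,3),np.uint8);o[:,:480]=a;o[:240,480:]=b
cv2.imwrite('pics/z1.png',o[:,:,::-1])
E
```

```text
floor tray corners [[384. 119.  22.]
 [390. 332.  22.]
 [656. 332.  22.]
 [656. 127.  22.]]
carts [[459. 185.  26.]
 [459. 278.  26.]
 [570. 281.  26.]
 [583. 187.  26.]]
slot corners [[ 472. -344.  203.]
 [ 462. -168.  203.]
 [ 530. -167.  203.]
 [ 535. -338.  203.]]
box top [[ 595. -354.  276.]
 [ 594. -116.  276.]
 [ 649. -110.  276.]
 [ 663. -338.  276.]]
pot top [[543.  -1. 100.]] tub [[654.  -6.  55.]]
cam [array([1056., -309.,  804.]), array([1005.,  -25., 1295.]), array([ 260., -489.,  383.])]
```

View pics/z1.png

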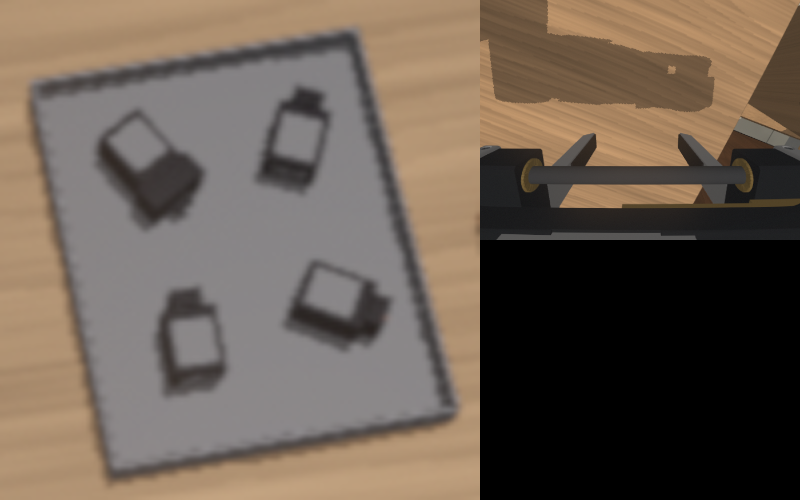

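The new cartridge, with its wide guard, is top left in the tray crop, at about world (459,185). The used ones are at about (459,278), (570,281) and (583,187). I'll go up and look at the box from the wrist camera, then at the tray.

```bash
python3 -m jog '[{"dy":-6,"grip":9.4},{"dy":-12},{"dy":-18.7},{"dy":-18.7,"dx":-4,"dz":5,"spin":7},{"dy":-18.7,"dx":-8,"dz":10,"spin":14},{"dy":-18.7,"dx":-11,"dz":16,"spin":21},{"dy":-18.7,"dx":-15,"dz":22,"spin":21},{"dy":-18.7,"dx":-18.5,"dz":28.8,"spin":21},{"dy":-18.7,"dx":-18.5,"dz":28.8,"spin":21},{"dy":-18.7,"dx":-18.5,"dz":28.8,"spin":21},{"dy":-18.7,"dx":-18.5,"dz":28.8,"spin":21}]'
python3 - <<'E'
from h import *
import pickle
c=shot('wrist','box1.png');pickle.dump(c,open('box1.pkl','wb'));print(monitor.read_state()['joints'])
E
```

```text
validation failed for argument at $[0]...
```

Probably every key is required in each row.

```bash
python3 -m jog '[{"grip":9.4,"dx":0,"dy":-6,"dz":0,"spin":0},{"grip":9.4,"dx":0,"dy":-12,"dz":0,"spin":0},{"grip":9.4,"dx":0,"dy":-18.7,"dz":0,"spin":0},{"grip":9.4,"dx":-4,"dy":-18.7,"dz":5,"spin":7},{"grip":9.4,"dx":-8,"dy":-18.7,"dz":10,"spin":14},{"grip":9.4,"dx":-11,"dy":-18.7,"dz":16,"spin":21},{"grip":9.4,"dx":-15,"dy":-18.7,"dz":22,"spin":21},{"grip":9.4,"dx":-18.5,"dy":-18.7,"dz":28.8,"spin":21},{"grip":9.4,"dx":-18.5,"dy":-18.7,"dz":28.8,"spin":21},{"grip":9.4,"dx":-18.5,"dy":-18.7,"dz":28.8,"spin":21},{"grip":9.4,"dx":-18.5,"dy":-18.7,"dz":28.8,"spin":21}]'
python3 - <<'E'
from h import *
import pickle
c=shot('wrist','box1.png');pickle.dump(c,open('box1.pkl','wb'));print(monitor.read_state()['joints'])
E
```

```text
clock: 1.52
eef_pos: [400.3, -236.3, 400.3]
eef_rot: [-1.571, 0.0, -1.567]
wrist_force: [-0.8, 0.2, 0.2]
finger_gap: 94.2
[-6.12513888e-01  3.41143793e-02  1.40583729e+00 -1.89641743e-04
  1.70189892e+00  9.54957630e-01]
```

View pics/box1.png

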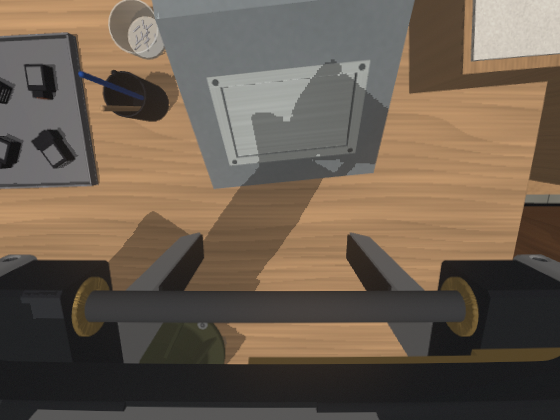

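The box is visible with slope corners at (213,187) and (377,173) on the lower edge. The flap outline runs from (220,81) at upper left to (352,149) at lower right. The fingers are at rows 235–370.

Run:
```python
from h import *
import pickle
c=pickle.load(open('box1.pkl','rb'))
lo=px2w(c,[(213,187),(377,173)],140);print('slope low',lo.round(1))
print('slope top L',px2w(c,[(163,17)],276).round(1))
fl=px2w(c,[(232,157),(352,148)],173.4);fu=px2w(c,[(220,82),(362,68)],232.6)
print('flap lo',fl.round(1),'up',fu.round(1))
e=lo[1]-lo[0];print('yaw deg',np.degrees(np.arctan2(e[0],-e[1])), np.degrees(np.arctan2(fl[1,0]-fl[0,0],-(fl[1,1]-fl[0,1]))),np.linalg.norm(e))
g=cv2.resize(c['color'][50:200,200:390],(760,600),interpolation=2);cv2.imwrite('pics/box1z.png',g[:,:,::-1])
```

```text
slope low [[ 400.2 -143.6  140. ]
 [ 422.1 -388.3  140. ]]
slope top L [[ 577.8 -133.5  276. ]]
flap lo [[ 446.3 -178.3  173.4]
 [ 458.9 -339.9  173.4]] up [[ 530.  -176.1  232.6]
 [ 544.9 -330.2  232.6]]
yaw deg 5.110102540951714 4.439178280191093 245.67864044018452
```

View pics/box1z.png

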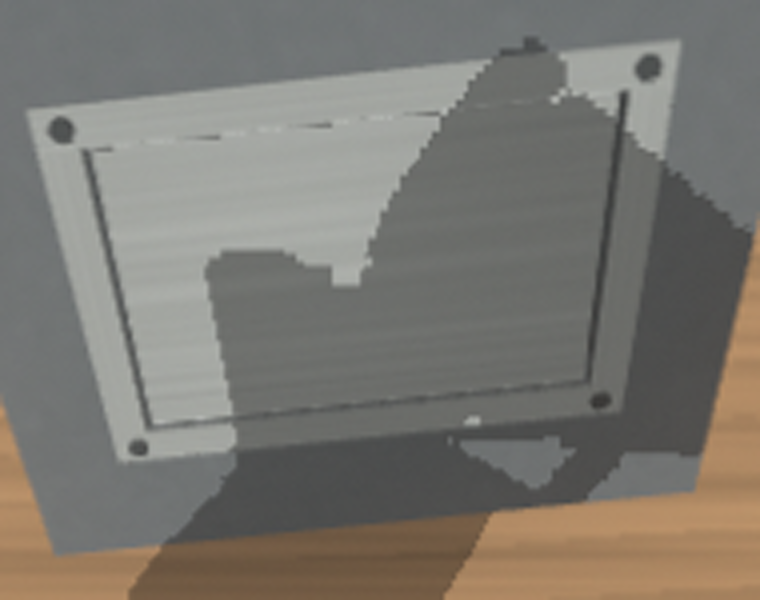

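The slot corners in the crop are (83,150), (625,93), (588,381) and (150,427).

Run:
```python
from h import *
import pickle
c=pickle.load(open('box1.pkl','rb'))
U=px2w(c,[(220.8,87.5),(356.2,73.2)],232.6);L=px2w(c,[(237.5,156.8),(347,145.2)],173.4);B=px2w(c,[(213.8,188.2),(373.8,172.5)],140)
for n,a in(('U',U),('L',L),('B',B)):
    e=a[1]-a[0];print(n,a.round(1).tolist(),'len',np.linalg.norm(e).round(1),'yaw',np.degrees(np.arctan2(e[0],-e[1])).round(2),'mid',a.mean(0).round(1))
```

```text
U [[524.4, -176.8, 232.6], [539.6, -324.2, 232.6]] len 148.2 yaw 5.89 mid [ 532.  -250.5  232.6]
L [[446.6, -185.7, 173.4], [462.5, -333.0, 173.4]] len 148.1 yaw 6.17 mid [ 454.6 -259.4  173.4]
B [[398.4, -144.7, 140.0], [422.8, -383.4, 140.0]] len 240.0 yaw 5.84 mid [ 410.6 -264.   140. ]
```

```bash
python3 -m jog '[{"grip":9.4,"dx":-6,"dy":0,"dz":0,"spin":0},{"grip":9.4,"dx":-12,"dy":1,"dz":0,"spin":0},{"grip":9.4,"dx":-18,"dy":2,"dz":0,"spin":0},{"grip":9.4,"dx":-24,"dy":3,"dz":1,"spin":0},{"grip":9.4,"dx":-30,"dy":4,"dz":2,"spin":0},{"grip":9.4,"dx":-36,"dy":5,"dz":2,"spin":0},{"grip":9.4,"dx":-42,"dy":5,"dz":2,"spin":0},{"grip":9.4,"dx":-46,"dy":5,"dz":2,"spin":0},{"grip":9.4,"dx":-46,"dy":5,"dz":2,"spin":0},{"grip":9.4,"dx":-46,"dy":5,"dz":2,"spin":0},{"grip":9.4,"dx":-46,"dy":5,"dz":2,"spin":0}]'
python3 - <<'E'
from h import *
import pickle
c=shot('wrist','tray1.png');pickle.dump(c,open('tray1.pkl','wb'))
g=cv2.resize(c['color'][:300,80:480],(800,600),interpolation=2);cv2.imwrite('pics/tray1z.png',g[:,:,::-1])
E
```

```text
clock: 2.95
eef_pos: [419.1, 223.0, 350.7]
eef_rot: [-1.57, 0.0, -1.568]
wrist_force: [0.4, -0.4, 0.0]
finger_gap: 93.7
```

View pics/tray1z.png

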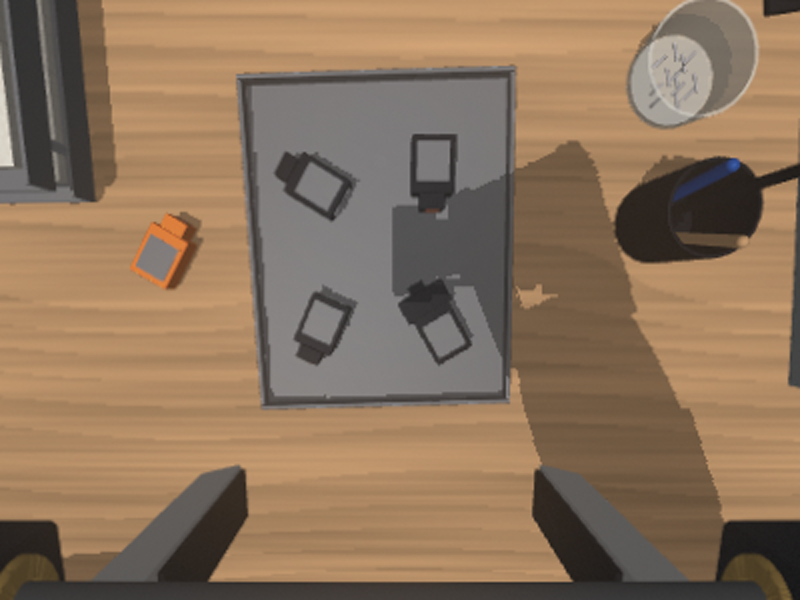

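The tray view is clear. In the crop the new cartridge with its guard is at (437,320). The used ones are A (322,325), nose down, C (315,185), nose left, and D (433,170), nose down.

Run:
```python
from h import *
import pickle
c=pickle.load(open('tray1.pkl','rb'))
g=cv2.resize(cv2.cvtColor(c['color'],cv2.COLOR_RGB2GRAY),None,fx=4,fy=4,interpolation=cv2.INTER_CUBIC)
n,lab,st,ce=cv2.connectedComponentsWithStats((g>105).astype(np.uint8),connectivity=4)
for i in range(1,n):
    if 2000<st[i,4]<16000 and 200*4<ce[i][0]<340*4 and ce[i][1]<800:
        p=cv2.findContours((lab==i).astype(np.uint8),0,2)[0][0]
        b=cv2.boxPoints(cv2.minAreaRect(p))
        w=px2w(c,(b+.5)/4-.5,30)[:,:2]; m=w.mean(0)
        e=[w[1]-w[0],w[2]-w[1]]; e.sort(key=np.linalg.norm)
        print('px',(ce[i]/4).round(1),'area',st[i,4],'ctr',m.round(1),'size',[np.linalg.norm(x).round(1) for x in e],'long axis deg',(np.degrees(np.arctan2(e[1][1],e[1][0]))%180).round(1))
def cr(p):return px2w(c,[(x/2+80,y/2) for x,y in p],30)[:,:2]
# nose tip centres and block outlines by eye
for nme,q in (('A',[(319,290),(355,303),(332,350),(300,338)]),('C',[(313,152),(355,180),(331,219),(286,188)]),('D',[(412,135),(457,135),(455,193),(411,193)])):
    w=cr(q);print(nme,w.mean(0).round(1),[np.linalg.norm(w[i]-w[i-1]).round(1) for i in range(4)])
print('tray',px2w(c,[(x/2+80,y/2) for x,y in[(237,75),(515,67),(509,403),(263,408)]],22).round(1)[:,:2].tolist())
```

```text
px [296.6  80.3] area 4978 ctr [581.2 189.5] size [np.float64(25.1), np.float64(28.9)] long axis deg 1.3
px [239.3  93.1] area 4881 ctr [561.9 280.6] size [np.float64(25.4), np.float64(30.4)] long axis deg 59.7
px [241.2 161. ] area 4343 ctr [454.7 280.1] size [np.float64(26.0), np.float64(30.1)] long axis deg 155.1
px [301.9 167.6] area 4117 ctr [443.8 178. ] size [np.float64(25.6), np.float64(29.8)] long axis deg 30.4
A [455.4 275.9] [np.float64(43.1), np.float64(31.5), np.float64(43.9), np.float64(28.6)]
C [562.3 277.7] [np.float64(34.9), np.float64(39.0), np.float64(35.6), np.float64(42.7)]
D [577.9 188.2] [np.float64(43.1), np.float64(35.3), np.float64(43.1), np.float64(35.2)]
tray [[645.1, 342.8], [651.0, 125.5], [383.5, 117.9], [378.7, 334.5]]
```

```bash
python3 -m jog '[{"grip":7.6,"dx":-2,"dy":4,"dz":1,"spin":-10},{"grip":7.6,"dx":-4,"dy":8,"dz":2,"spin":-20},{"grip":7.6,"dx":-6.4,"dy":12,"dz":3.2,"spin":-30},{"grip":7.6,"dx":-6.4,"dy":16,"dz":3.2,"spin":-40},{"grip":7.6,"dx":-6.4,"dy":20,"dz":3.2,"spin":-50},{"grip":7.6,"dx":-6.4,"dy":24,"dz":3.2,"spin":-60},{"grip":7.6,"dx":-6.4,"dy":27,"dz":3.2,"spin":-64.9},{"grip":7.6,"dx":-6.4,"dy":27,"dz":3.2,"spin":-64.9},{"grip":7.6,"dx":-6.4,"dy":27,"dz":3.2,"spin":-64.9},{"grip":7.6,"dx":-6.4,"dy":27,"dz":3.2,"spin":-64.9}]'
python3 - <<'E'
from h import *
import pickle
c=shot('wrist','A1.png');pickle.dump(c,open('A1.pkl','wb'))
s=monitor.read_state();y=s['eef_rot'][2]; print(s['eef_pos'],np.degrees(y),s['joints'].round(2))
E
```

```text
clock: 4.25
eef_pos: [451.1, 288.6, 82.0]
eef_rot: [-1.569, -0.001, -0.435]
wrist_force: [0.6, -0.7, 0.6]
finger_gap: 75.8
[450.99997114 288.57213966  81.73557415] -24.916796517436413 [0.5  0.41 1.7  0.   1.03 0.94]
```

View pics/A1.png

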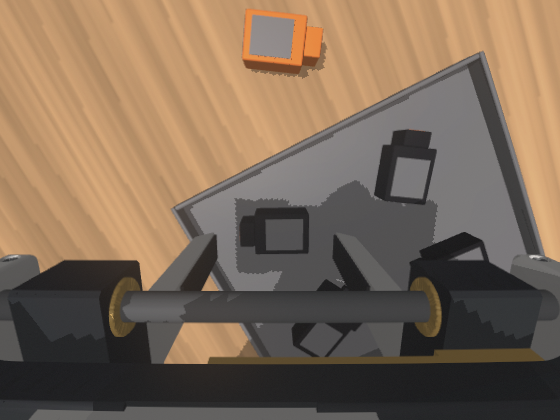

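Cartridge A sits between the fingers, label at about (285,234) and nose to the left. I'll check its position from here.

Run:
```python
from h import *
import pickle
c=pickle.load(open('A1.pkl','rb'))
w=px2w(c,[(265,219),(302,219),(304,250),(266,250)],30);print(w.round(1)[:,:2].tolist(),w.mean(0))
print('nose',px2w(c,[(241,217),(241,245)],25).round(1)[:,:2].tolist(),'rear',px2w(c,[(309,209),(309,254)],30).round(1)[:,:2].tolist())
th=np.radians(-24.9);P=[(451.1+k*37.9*np.cos(th),288.6+k*37.9*np.sin(th),74) for k in(-1,1)]
print('tips px',w2px(c,P).round())
```

```text
[[446.5, 298.2], [473.2, 285.8], [464.1, 261.2], [436.1, 274.3]] [454.98750198 279.86914416  30.        ]
nose [[428.9, 306.8], [418.2, 285.3]] rear [[481.5, 290.9], [466.5, 256.3]]
tips px [[217. 246.]
 [334. 246.]]
```

```bash
python3 -m jog '[{"grip":7.6,"dx":0.1,"dy":3,"dz":-0.1,"spin":0},{"grip":7.6,"dx":0.1,"dy":5.5,"dz":-0.1,"spin":0},{"grip":7.6,"dx":0.1,"dy":6.6,"dz":-0.1,"spin":0},{"grip":7.6,"dx":0.1,"dy":6.6,"dz":-0.1,"spin":0},{"grip":5,"dx":0.1,"dy":6.6,"dz":-0.1,"spin":0},{"grip":5,"dx":0.1,"dy":6.6,"dz":-0.1,"spin":0},{"grip":5,"dx":0.1,"dy":6.6,"dz":-0.1,"spin":0},{"grip":5,"dx":0.1,"dy":6.6,"dz":-0.1,"spin":0}]' 20; python3 -m jog '[{"grip":5,"dx":0,"dy":-3,"dz":0,"spin":0},{"grip":5,"dx":0,"dy":-9,"dz":0,"spin":0},{"grip":5,"dx":0,"dy":-15,"dz":0,"spin":0},{"grip":5,"dx":0,"dy":-21,"dz":0,"spin":0},{"grip":5,"dx":0,"dy":-27,"dz":0,"spin":0},{"grip":5,"dx":0,"dy":-27,"dz":0,"spin":0},{"grip":5,"dx":0,"dy":-27,"dz":0,"spin":0}]'
```

```text
clock: 5.3
eef_pos: [451.3, 287.2, 15.2]
eef_rot: [-1.57, -0.001, -0.434]
wrist_force: [-0.9, -0.5, 6.4]
finger_gap: 55.6
clock: 6.18
eef_pos: [450.6, 286.9, 283.5]
eef_rot: [-1.572, 0.001, -0.434]
wrist_force: [1.0, -0.6, -1.0]
finger_gap: 56.3
```

```bash
python3 -m jog '[{"grip":5,"dx":2.5,"dy":0,"dz":-4.5,"spin":5},{"grip":5,"dx":5.5,"dy":0,"dz":-9.5,"spin":12},{"grip":5,"dx":8.5,"dy":0,"dz":-15,"spin":20},{"grip":5,"dx":11.5,"dy":0,"dz":-20,"spin":28},{"grip":5,"dx":14.5,"dy":0,"dz":-25.5,"spin":36},{"grip":5,"dx":17.5,"dy":0,"dz":-31,"spin":44},{"grip":5,"dx":20.5,"dy":0,"dz":-36,"spin":52},{"grip":5,"dx":23.5,"dy":0,"dz":-41.5,"spin":59.1},{"grip":5,"dx":26,"dy":0,"dz":-45.5,"spin":59.1},{"grip":5,"dx":26.9,"dy":0,"dz":-47.3,"spin":59.1},{"grip":5,"dx":26.9,"dy":0,"dz":-47.3,"spin":59.1},{"grip":5,"dx":26.9,"dy":0,"dz":-47.3,"spin":59.1},{"grip":5,"dx":26.9,"dy":0,"dz":-47.3,"spin":59.1}]'
python3 - <<'E'
from h import *
c=shot('wrist','ins1.png')
E
```

```text
clock: 7.8
eef_pos: [496.4, -254.0, 284.6]
eef_rot: [-1.571, -0.0, -1.464]
wrist_force: [0.8, 0.1, -0.4]
finger_gap: 56.1
```

View pics/ins1.png

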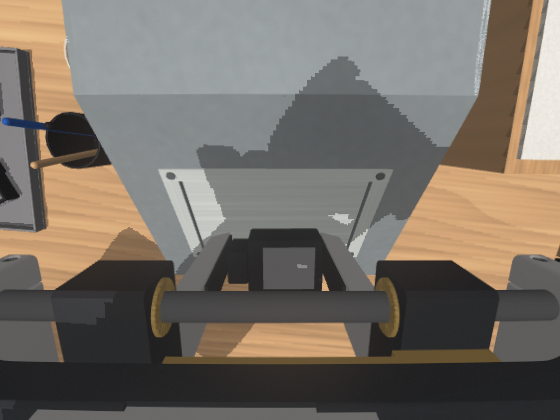

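The cartridge is held square over the slot: the slot sides at columns 187 and 365 sit symmetrically about the fingers. Now insert.

```bash
python3 -m jog '[{"grip":5,"dx":0,"dy":3,"dz":0,"spin":0},{"grip":5,"dx":0,"dy":5,"dz":0,"spin":0},{"grip":5,"dx":0,"dy":7,"dz":0,"spin":0},{"grip":5,"dx":0,"dy":9,"dz":0,"spin":0},{"grip":5,"dx":0,"dy":11,"dz":0,"spin":0},{"grip":5,"dx":0,"dy":12.5,"dz":0,"spin":0},{"grip":5,"dx":0,"dy":13,"dz":0,"spin":0},{"grip":5,"dx":0,"dy":13,"dz":0,"spin":0},{"grip":5,"dx":0,"dy":13,"dz":0,"spin":0}]'
```

```text
clock: 8.98
eef_pos: [496.2, -255.2, 154.8]
eef_rot: [-1.571, -0.0, -1.465]
wrist_force: [-2.2, 0.2, -1.2]
finger_gap: 55.7
```

```bash
python3 -m jog '[{"grip":9.4,"dx":0,"dy":0,"dz":0,"spin":0},{"grip":9.4,"dx":0,"dy":0,"dz":0,"spin":0},{"grip":9.4,"dx":0,"dy":0,"dz":0,"spin":0},{"grip":9.4,"dx":0,"dy":0,"dz":0,"spin":0},{"grip":9.4,"dx":0,"dy":0,"dz":0,"spin":0},{"grip":9.4,"dx":0,"dy":0,"dz":0,"spin":0},{"grip":9.4,"dx":0,"dy":0,"dz":0,"spin":0},{"grip":9.4,"dx":0,"dy":0,"dz":0,"spin":0}]'
python3 - <<'E'
from h import *
c=shot('wrist','rel1.png')
E
```

```text
clock: 9.98
eef_pos: [496.2, -255.2, 154.5]
eef_rot: [-1.571, -0.0, -1.465]
wrist_force: [-1.7, -0.2, 0.7]
finger_gap: 94.1
```

View pics/rel1.png

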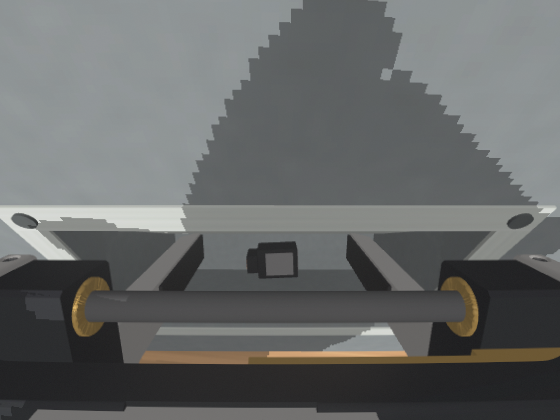

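The cartridge lies at the bottom of the box, small at (272,260), with the flap held clear by the fingers. I'll withdraw and go to the (575,190) cartridge.

```bash
python3 -m jog '[{"grip":9.4,"dx":0,"dy":-3,"dz":0,"spin":0},{"grip":9.4,"dx":0,"dy":-8,"dz":0,"spin":0},{"grip":9.4,"dx":0,"dy":-13,"dz":0,"spin":0},{"grip":9.4,"dx":-4.5,"dy":-13,"dz":1,"spin":0},{"grip":9.4,"dx":-10,"dy":-13,"dz":3,"spin":-10},{"grip":9.4,"dx":-15.5,"dy":-13,"dz":4.5,"spin":-20},{"grip":9.4,"dx":-21,"dy":-13,"dz":6,"spin":-30},{"grip":9.4,"dx":-26.5,"dy":-13,"dz":7.5,"spin":-40},{"grip":9.4,"dx":-32,"dy":-13,"dz":9,"spin":-50},{"grip":7.6,"dx":-37.5,"dy":-13,"dz":11,"spin":-60},{"grip":7.6,"dx":-43.8,"dy":-8,"dz":12.6,"spin":-70},{"grip":7.6,"dx":-43.8,"dy":-3,"dz":12.6,"spin":-80},{"grip":7.6,"dx":-43.8,"dy":2,"dz":12.6,"spin":-85.2},{"grip":7.6,"dx":-43.8,"dy":7,"dz":12.6,"spin":-85.2},{"grip":7.6,"dx":-43.8,"dy":7,"dz":12.6,"spin":-85.2},{"grip":7.6,"dx":-43.8,"dy":7,"dz":12.6,"spin":-85.2}]'
python3 - <<'E'
from h import *
import pickle
c=shot('wrist','D1.png');pickle.dump(c,open('D1.pkl','wb'))
cv2.imwrite('pics/D1z.png',cv2.resize(c['color'][130:300,180:380],(800,680)[:1]+(680,) if 0 else (700,595),interpolation=2)[:,:,::-1])
g=cv2.resize(cv2.cvtColor(c['color'],cv2.COLOR_RGB2GRAY),None,fx=4,fy=4,interpolation=cv2.INTER_CUBIC)
for t in (70,80,90,105):
  n,lab,st,ce=cv2.connectedComponentsWithStats((g>t).astype(np.uint8),connectivity=4)
  for i in range(1,n):
    if 5000<st[i,4]<40000 and ce[i][1]<1100:
        b=cv2.boxPoints(cv2.minAreaRect(cv2.findContours((lab==i).astype(np.uint8),0,2)[0][0]))
        w=px2w(c,(b+.5)/4-.5,30)[:,:2];e=sorted([w[1]-w[0],w[2]-w[1]],key=np.linalg.norm)
        print(t,(ce[i]/4).round(),w.mean(0).round(1),[np.linalg.norm(x).round(1) for x in e],(np.degrees(np.arctan2(e[1][1],e[1][0]))%180).round(1))
print(monitor.read_state()['joints'].round(2))
E
```

```text
clock: 12.02
eef_pos: [576.4, 193.9, 86.7]
eef_rot: [-1.57, -0.003, 0.022]
wrist_force: [0.3, 0.0, 0.4]
finger_gap: 76.2
70 [259. 114.] [562.2 280.6] [np.float64(27.3), np.float64(31.8)] 58.0
70 [282. 231.] [581.7 189.8] [np.float64(25.9), np.float64(30.4)] 179.8
70 [116. 241.] [444.2 177.8] [np.float64(26.6), np.float64(32.2)] 30.9
80 [259. 114.] [562.2 280.6] [np.float64(26.8), np.float64(31.3)] 58.1
80 [282. 230.] [581.6 189.9] [np.float64(25.5), np.float64(30.0)] 179.4
80 [116. 241.] [444.2 177.7] [np.float64(26.4), np.float64(31.9)] 31.1
90 [259. 114.] [562.2 280.6] [np.float64(26.5), np.float64(31.0)] 58.2
90 [283. 223.] [581.7 196.6] [np.float64(12.1), np.float64(29.5)] 0.7
90 [116. 241.] [444.2 177.8] [np.float64(27.5), np.float64(30.1)] 34.4
105 [259. 114.] [562.2 280.6] [np.float64(26.1), np.float64(30.5)] 58.0
105 [503. 120.] [748.6 281.2] [np.float64(26.5), np.float64(32.0)] 31.2
105 [283. 223.] [581.7 196.6] [np.float64(11.6), np.float64(29.1)] 1.2
105 [116. 241.] [444.2 177.8] [np.float64(26.1), np.float64(30.8)] 32.0
[0.26 0.55 1.47 0.   1.11 0.24]
```

```bash
python3 -m jog '[{"grip":7.6,"dx":-0.1,"dy":3,"dz":0.1,"spin":0},{"grip":7.6,"dx":-0.1,"dy":6,"dz":0.1,"spin":0},{"grip":7.6,"dx":-0.1,"dy":7.1,"dz":0.1,"spin":0},{"grip":7.6,"dx":-0.1,"dy":7.1,"dz":0.1,"spin":0},{"grip":5,"dx":-0.1,"dy":7.1,"dz":0.1,"spin":0},{"grip":5,"dx":-0.1,"dy":7.1,"dz":0.1,"spin":0},{"grip":5,"dx":-0.1,"dy":7.1,"dz":0.1,"spin":0},{"grip":5,"dx":-0.1,"dy":7.1,"dz":0.1,"spin":0}]' 20; python3 -m jog '[{"grip":5,"dx":0,"dy":-3,"dz":0,"spin":0},{"grip":5,"dx":0,"dy":-9,"dz":0,"spin":0},{"grip":5,"dx":0,"dy":-15,"dz":0,"spin":0},{"grip":5,"dx":0,"dy":-21,"dz":0,"spin":0},{"grip":5,"dx":0,"dy":-27,"dz":0,"spin":0},{"grip":5,"dx":0,"dy":-27,"dz":0,"spin":0},{"grip":5,"dx":0,"dy":-27,"dz":0,"spin":0},{"grip":5,"dx":0,"dy":-27,"dz":0,"spin":0}]'
```

```text
clock: 13.08
eef_pos: [574.8, 194.7, 14.4]
eef_rot: [-1.57, -0.001, 0.022]
wrist_force: [-0.2, -0.4, 6.2]
finger_gap: 56.3
clock: 14.08
eef_pos: [574.0, 194.5, 281.6]
eef_rot: [-1.571, 0.003, 0.022]
wrist_force: [0.2, -0.2, -0.5]
finger_gap: 55.9
```

```bash
python3 -m jog '[{"grip":5,"dx":-1,"dy":-0.3,"dz":-4,"spin":7},{"grip":5,"dx":-2,"dy":-0.3,"dz":-9,"spin":17},{"grip":5,"dx":-3,"dy":-0.3,"dz":-14,"spin":27},{"grip":5,"dx":-4,"dy":-0.3,"dz":-19,"spin":37},{"grip":5,"dx":-5,"dy":-0.3,"dz":-24,"spin":47},{"grip":5,"dx":-6,"dy":-0.3,"dz":-29,"spin":57},{"grip":5,"dx":-7,"dy":-0.3,"dz":-34,"spin":67},{"grip":5,"dx":-8,"dy":-0.3,"dz":-39,"spin":77},{"grip":5,"dx":-8.5,"dy":-0.3,"dz":-43,"spin":85.2},{"grip":5,"dx":-8.8,"dy":-0.3,"dz":-44.8,"spin":85.2},{"grip":5,"dx":-8.8,"dy":-0.3,"dz":-44.8,"spin":85.2},{"grip":5,"dx":-8.8,"dy":-0.3,"dz":-44.8,"spin":85.2},{"grip":5,"dx":-8.8,"dy":-0.3,"dz":-44.8,"spin":85.2}]'
```

```text
clock: 15.7
eef_pos: [496.4, -254.1, 286.5]
eef_rot: [-1.571, 0.0, -1.463]
wrist_force: [0.0, -0.5, -1.5]
finger_gap: 56.0
```

```bash
python3 -m jog '[{"grip":5,"dx":0,"dy":3,"dz":0,"spin":0},{"grip":5,"dx":0,"dy":5,"dz":0,"spin":0},{"grip":5,"dx":0,"dy":7,"dz":0,"spin":0},{"grip":5,"dx":0,"dy":9,"dz":0,"spin":0},{"grip":5,"dx":0,"dy":11,"dz":0,"spin":0},{"grip":5,"dx":0,"dy":12.5,"dz":0,"spin":0},{"grip":5,"dx":0,"dy":13.2,"dz":0,"spin":0},{"grip":5,"dx":0,"dy":13.2,"dz":0,"spin":0},{"grip":5,"dx":0,"dy":13.2,"dz":0,"spin":0}]' && python3 -m jog '[{"grip":9.4,"dx":0,"dy":0,"dz":0,"spin":0},{"grip":9.4,"dx":0,"dy":0,"dz":0,"spin":0},{"grip":9.4,"dx":0,"dy":0,"dz":0,"spin":0},{"grip":9.4,"dx":0,"dy":0,"dz":0,"spin":0},{"grip":9.4,"dx":0,"dy":0,"dz":0,"spin":0},{"grip":9.4,"dx":0,"dy":0,"dz":0,"spin":0},{"grip":9.4,"dx":0,"dy":0,"dz":0,"spin":0},{"grip":9.4,"dx":0,"dy":0,"dz":0,"spin":0}]'
python3 - <<'E'
from h import *
c=shot('wrist','rel2.png')
E
```

```text
clock: 16.82
eef_pos: [496.2, -255.2, 154.8]
eef_rot: [-1.571, -0.0, -1.465]
wrist_force: [-2.3, 0.2, -0.3]
finger_gap: 55.8
clock: 17.82
eef_pos: [496.1, -255.2, 154.5]
eef_rot: [-1.571, -0.0, -1.465]
wrist_force: [-1.7, -0.7, 1.0]
finger_gap: 94.2
```

View pics/rel2.png

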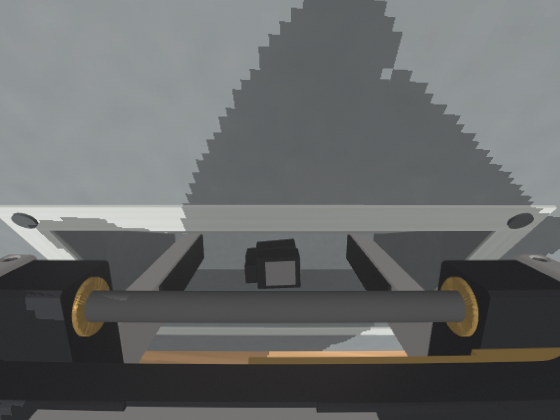

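The second cartridge lies at the bottom, at (278,265), stacked on the first and well below the flap. Now the third, at (562,281).

```bash
python3 -m jog '[{"grip":9.4,"dx":0,"dy":-3,"dz":0,"spin":0},{"grip":9.4,"dx":0,"dy":-8,"dz":0,"spin":0},{"grip":9.4,"dx":0,"dy":-13.5,"dz":0,"spin":0},{"grip":9.4,"dx":-5,"dy":-13.5,"dz":1,"spin":0},{"grip":9.4,"dx":-10.5,"dy":-13.5,"dz":2.5,"spin":-10},{"grip":9.4,"dx":-16,"dy":-13.5,"dz":4,"spin":-20},{"grip":9.4,"dx":-21.5,"dy":-13.5,"dz":5,"spin":-30},{"grip":9.4,"dx":-27,"dy":-13.5,"dz":6,"spin":-40},{"grip":9.4,"dx":-32,"dy":-13.5,"dz":7.5,"spin":-50},{"grip":6.6,"dx":-37,"dy":-13.5,"dz":9,"spin":-60},{"grip":6.6,"dx":-42,"dy":-13.5,"dz":10,"spin":-70},{"grip":6.6,"dx":-47,"dy":-12,"dz":11,"spin":-80},{"grip":6.6,"dx":-51,"dy":-8,"dz":12,"spin":-90},{"grip":6.6,"dx":-53.4,"dy":-4,"dz":12.2,"spin":-100},{"grip":6.6,"dx":-53.4,"dy":0,"dz":12.2,"spin":-110},{"grip":6.6,"dx":-53.4,"dy":2,"dz":12.2,"spin":-120},{"grip":6.6,"dx":-53.4,"dy":4,"dz":12.2,"spin":-130},{"grip":6.6,"dx":-53.4,"dy":6.5,"dz":12.2,"spin":-140},{"grip":6.6,"dx":-53.4,"dy":6.5,"dz":12.2,"spin":-142.5},{"grip":6.6,"dx":-53.4,"dy":6.5,"dz":12.2,"spin":-142.5}]'
python3 -m jog '[{"grip":6.6,"dx":0,"dy":0,"dz":0,"spin":0}]'
python3 - <<'E'
from h import *
import pickle
c=shot('wrist','C1.png');pickle.dump(c,open('C1.pkl','wb'))
g=cv2.resize(cv2.cvtColor(c['color'],cv2.COLOR_RGB2GRAY),None,fx=4,fy=4,interpolation=cv2.INTER_CUBIC)
for t in (70,80,90,105):
  n,lab,st,ce=cv2.connectedComponentsWithStats((g>t).astype(np.uint8),connectivity=4)
  for i in range(1,n):
    if 5000<st[i,4]<40000 and ce[i][1]<1200:
        b=cv2.boxPoints(cv2.minAreaRect(cv2.findContours((lab==i).astype(np.uint8),0,2)[0][0]))
        w=px2w(c,(b+.5)/4-.5,30)[:,:2];e=sorted([w[1]-w[0],w[2]-w[1]],key=np.linalg.norm)
        print(t,(ce[i]/4).round(),w.mean(0).round(1),[np.linalg.norm(x).round(1) for x in e],(np.degrees(np.arctan2(e[1][1],e[1][0]))%180).round(1))
print(monitor.read_state()['joints'].round(2))
E
```

```text
clock: 20.38
eef_pos: [561.3, 288.9, 89.3]
eef_rot: [-1.571, -0.0, 1.021]
wrist_force: [-0.9, 0.1, -0.1]
finger_gap: 66.0
clock: 20.5
eef_pos: [561.4, 288.9, 89.8]
eef_rot: [-1.571, -0.001, 1.021]
wrist_force: [-0.2, 0.0, -0.4]
finger_gap: 66.1
70 [ 81. 175.] [443.9 178.1] [np.float64(26.0), np.float64(31.2)] 32.2
70 [267. 231.] [561.7 280.6] [np.float64(26.1), np.float64(30.4)] 59.0
80 [ 81. 175.] [443.9 178.1] [np.float64(25.5), np.float64(30.5)] 32.7
80 [267. 231.] [561.7 280.6] [np.float64(25.7), np.float64(30.0)] 59.0
90 [510. 109.] [577.9 490.4] [np.float64(17.0), np.float64(31.6)] 1.4
90 [267. 230.] [561.6 280.6] [np.float64(25.4), np.float64(29.6)] 59.0
90 [192. 265.] [554.8 211.4] [np.float64(17.7), np.float64(75.9)] 109.7
105 [512. 110.] [578.7 490.5] [np.float64(16.1), np.float64(28.8)] 0.2
105 [541. 184.] [655.4 492.4] [np.float64(12.8), np.float64(112.6)] 0.5
105 [268. 230.] [561.6 280.6] [np.float64(24.9), np.float64(29.2)] 59.0
105 [ 27. 232.] [455.4 104. ] [np.float64(17.0), np.float64(52.1)] 75.8
105 [ 48. 250.] [477.4 110.4] [np.float64(13.3), np.float64(35.8)] 87.4
105 [ 58. 264.] [492.7 108.1] [np.float64(13.1), np.float64(41.4)] 89.2
[ 0.42  0.6   1.39  0.    1.15 -0.6 ]
```

```bash
python3 -m jog '[{"grip":6.6,"dx":-0.1,"dy":3,"dz":0,"spin":0},{"grip":6.6,"dx":-0.1,"dy":6,"dz":0,"spin":0},{"grip":6.6,"dx":-0.1,"dy":7.4,"dz":0,"spin":0},{"grip":6.6,"dx":-0.1,"dy":7.4,"dz":0,"spin":0},{"grip":5,"dx":-0.1,"dy":7.4,"dz":0,"spin":0},{"grip":5,"dx":-0.1,"dy":7.4,"dz":0,"spin":0},{"grip":5,"dx":-0.1,"dy":7.4,"dz":0,"spin":0},{"grip":5,"dx":-0.1,"dy":7.4,"dz":0,"spin":0}]' 20; python3 -m jog '[{"grip":5,"dx":0,"dy":-3,"dz":0,"spin":0},{"grip":5,"dx":0,"dy":-9,"dz":0,"spin":0},{"grip":5,"dx":0,"dy":-15,"dz":0,"spin":0},{"grip":5,"dx":0,"dy":-21,"dz":0,"spin":0},{"grip":5,"dx":0,"dy":-27,"dz":0,"spin":0},{"grip":5,"dx":0,"dy":-27,"dz":0,"spin":0},{"grip":5,"dx":0,"dy":-27,"dz":0,"spin":0},{"grip":5,"dx":0,"dy":-27,"dz":0,"spin":0}]'
```

```text
clock: 21.55
eef_pos: [561.3, 288.2, 16.8]
eef_rot: [-1.572, -0.002, 1.022]
wrist_force: [-0.2, 0.6, 6.9]
finger_gap: 56.0
clock: 22.55
eef_pos: [560.3, 287.6, 283.6]
eef_rot: [-1.569, 0.002, 1.022]
wrist_force: [0.5, 0.2, -0.5]
finger_gap: 55.9
```

```bash
python3 -m jog '[{"grip":5,"dx":-3,"dy":-0.2,"dz":-1.5,"spin":10},{"grip":5,"dx":-7,"dy":-0.2,"dz":-3,"spin":20},{"grip":5,"dx":-11,"dy":-0.2,"dz":-5,"spin":30},{"grip":5,"dx":-15,"dy":-0.2,"dz":-7,"spin":40},{"grip":5,"dx":-19,"dy":-0.2,"dz":-9,"spin":50},{"grip":5,"dx":-23,"dy":-0.2,"dz":-10.5,"spin":60},{"grip":5,"dx":-27,"dy":-0.2,"dz":-12.5,"spin":70},{"grip":5,"dx":-31,"dy":-0.2,"dz":-14,"spin":80},{"grip":5,"dx":-34,"dy":-0.2,"dz":-15.5,"spin":90},{"grip":5,"dx":-37,"dy":-0.2,"dz":-17,"spin":100},{"grip":5,"dx":-40,"dy":-0.2,"dz":-18.5,"spin":110},{"grip":5,"dx":-43,"dy":-0.2,"dz":-20,"spin":120},{"grip":5,"dx":-46,"dy":-0.2,"dz":-21.5,"spin":130},{"grip":5,"dx":-49,"dy":-0.2,"dz":-22.8,"spin":140},{"grip":5,"dx":-49.6,"dy":-0.2,"dz":-22.8,"spin":142.5},{"grip":5,"dx":-49.6,"dy":-0.2,"dz":-22.8,"spin":142.5},{"grip":5,"dx":-49.6,"dy":-0.2,"dz":-22.8,"spin":142.5},{"grip":5,"dx":-49.6,"dy":-0.2,"dz":-22.8,"spin":142.5},{"grip":5,"dx":-49.6,"dy":-0.2,"dz":-22.8,"spin":142.5}]'
```

```text
clock: 24.92
eef_pos: [496.5, -253.8, 287.5]
eef_rot: [-1.571, -0.0, -1.464]
wrist_force: [0.0, -0.8, -0.5]
finger_gap: 56.3
```

```bash
python3 -m jog '[{"grip":5,"dx":0,"dy":3,"dz":0,"spin":0},{"grip":5,"dx":0,"dy":5,"dz":0,"spin":0},{"grip":5,"dx":0,"dy":7,"dz":0,"spin":0},{"grip":5,"dx":0,"dy":9,"dz":0,"spin":0},{"grip":5,"dx":0,"dy":11,"dz":0,"spin":0},{"grip":5,"dx":0,"dy":12.5,"dz":0,"spin":0},{"grip":5,"dx":0,"dy":13.3,"dz":0,"spin":0},{"grip":5,"dx":0,"dy":13.3,"dz":0,"spin":0},{"grip":5,"dx":0,"dy":13.3,"dz":0,"spin":0}]' && python3 -m jog '[{"grip":9.4,"dx":0,"dy":0,"dz":0,"spin":0},{"grip":9.4,"dx":0,"dy":0,"dz":0,"spin":0},{"grip":9.4,"dx":0,"dy":0,"dz":0,"spin":0},{"grip":9.4,"dx":0,"dy":0,"dz":0,"spin":0},{"grip":9.4,"dx":0,"dy":0,"dz":0,"spin":0},{"grip":9.4,"dx":0,"dy":0,"dz":0,"spin":0},{"grip":9.4,"dx":0,"dy":0,"dz":0,"spin":0},{"grip":9.4,"dx":0,"dy":0,"dz":0,"spin":0}]'
python3 - <<'E'
from h import *
c=shot('wrist','rel3.png')
E
```

```text
clock: 26.05
eef_pos: [496.4, -254.3, 154.8]
eef_rot: [-1.571, -0.0, -1.465]
wrist_force: [-2.2, -0.0, -0.5]
finger_gap: 55.6
clock: 27.05
eef_pos: [496.3, -254.2, 154.4]
eef_rot: [-1.571, 0.0, -1.465]
wrist_force: [-1.7, 0.2, 1.2]
finger_gap: 93.9
```

View pics/rel3.png

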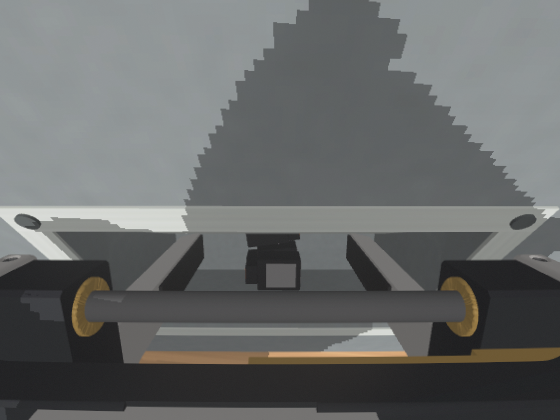

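The stack is unchanged at (278,265). The third cartridge shows as a dark shape at (272,238), just below the slot's upper edge. I'll check numerically that it is on the floor and not against the flap before I let the flap close.

Run:
```python
from h import *
c=viewer.camera('wrist')
a=cv2.imread('pics/rel2.png',0).astype(int);b=cv2.cvtColor(c['color'],cv2.COLOR_RGB2GRAY).astype(int)
S=np.array([493.3,-255,203]);X=np.array([.9946,.1037,0]);Y=np.array([-.1037,.9946,0]);Z=np.array([0,0,1])
f=lambda x,y,z:S+X*(x+36)+Y*y+Z*(z-203)
print('hinge',w2px(c,f(4,0,233)).round(),'flap end',w2px(c,f(-30,0,140)).round(),'floor beside stack',w2px(c,[f(x,0,30) for x in(-45,-25,-5,10)]).round().tolist())
print('cart len px at z30 x0:',np.ptp(w2px(c,[f(0,-28,30),f(0,28,30)])[:,0]),' z56',np.ptp(w2px(c,[f(0,-28,56),f(0,28,56)])[:,0]))
for r in range(228,262,2): print(r,b[r,236:312:4],'|',a[r,236:312:12])
```

```text
hinge [[276. 231.]] flap end [[276. 238.]] floor beside stack [[275.0, 218.0], [275.0, 199.0], [275.0, 180.0], [275.0, 165.0]]
cart len px at z30 x0: 55.0466323590629  z56 60.22404859360097
228 [138 138 138 138 138 138 138 136 138 137 138 138 138 138 139 138 138 138
 138] | [138 138 138 138 137 137 137]
230 [140 140 140 141 140 140 140 140 141 141 141 140 140 140 140 141 140 141
 140] | [139 139 139 138 139 139 139]
232 [116 115 117 116 117 117 117 117 117 117 117 116 117 117 116 117 117 117
 117] | [110 111 110 109 110 110 109]
234 [113 115 112  54  54  53  53  54  52  53  53  52  53  51  53  53 109 113
 113] | [111 111 113 113 111 112 112]
236 [112 113 112  44  46  46  45  45  45  45  46  45  45  43  45  47 109 113
 114] | [109 111 112 113 112 114 113]
238 [111 113 113  46  45  45  45  45  46  46  46  46  46  43  45  45 107 113
 113] | [110 111 111 112 112 114 113]
240 [111 112 112  45  46  46  45  44  44  43  45  46  44  45  43 109 113 113
 113] | [109 111 112  72  44 114 112]
242 [110 112 112  47  45  45  46  45  45  45  45  45  44  44  42 111 114 113
 113] | [110 112  49  41  40
[... 344 characters left out ...]
2  57 113]
250 [112 111 111  65  43  39  42  42  43  42  42  44  44  44  43  52 113 112
 113] | [110  39  38  39  39  38 112]
252 [112 112 111  50  39  40  40  38  41  40  39  39  39  38  38  40 111 111
 112] | [111  38  38  38  41  38 111]
254 [112 111 111  40  40  39  40  40  38  39  39  38  40  38  40  40 107 112
 111] | [110  39  39  38  39  39 110]
256 [112 112 111  38  38  39  39  40  38  41  39  40  39  39  37  38 105 111
 110] | [111  40  37  40  40  40 110]
258 [112 112 113  39  39  38  39  39  40  38  38  39  39  38  39  39  74 110
 112] | [112  41  41  41  42  43 110]
260 [112 110 111  39  38  39  43  42  42  41  40  41  41  42  41  41  57 110
 110] | [109  38  41  41  42  43 110]
```

The size alone is ambiguous: it fits either 56 mm long at floor depth or 34 mm wide at flap depth. A small sideways shift will settle it by parallax: about 8 px at floor depth, about 13 px at the flap.

```bash
python3 -m jog '[{"grip":9.4,"dx":0.4,"dy":0,"dz":0,"spin":0},{"grip":9.4,"dx":0.8,"dy":0,"dz":0,"spin":0},{"grip":9.4,"dx":0.8,"dy":0,"dz":0,"spin":0},{"grip":9.4,"dx":0.8,"dy":0,"dz":0,"spin":0},{"grip":9.4,"dx":0.8,"dy":0,"dz":0,"spin":0}]'
python3 - <<'E'
from h import *
c=shot('wrist','par.png')
a=cv2.imread('pics/rel3.png',0).astype(int);b=cv2.cvtColor(c['color'],cv2.COLOR_RGB2GRAY).astype(int)
for r in (235,237,240,243,256,270):
    L=[]
    for g in(a,b):
        q=np.where(g[r,225:325]<78)[0]+225; L+= [q.min(),q.max()]
    print(r,L,'shift',L[2]-L[0],L[3]-L[1])
f=210/np.tan(np.radians(c['vertical_fov']/2));print('f',f)
E
```

```text
clock: 27.78
eef_pos: [497.1, -262.4, 154.5]
eef_rot: [-1.571, -0.0, -1.465]
wrist_force: [-1.6, -2.7, -0.2]
finger_gap: 94.0
235 [np.int64(246), np.int64(299), np.int64(238), np.int64(291)] shift -8 -8
237 [np.int64(247), np.int64(299), np.int64(239), np.int64(291)] shift -8 -8
240 [np.int64(247), np.int64(294), np.int64(239), np.int64(287)] shift -8 -7
243 [np.int64(247), np.int64(295), np.int64(240), np.int64(288)] shift -7 -7
256 [np.int64(247), np.int64(299), np.int64(239), np.int64(291)] shift -8 -8
270 [np.int64(245), np.int64(300), np.int64(237), np.int64(292)] shift -8 -8
f 289.50818511767267
```

The shift is 8 px, so the third cartridge is down at floor depth. I'll withdraw and take a last look.

```bash
python3 -m jog '[{"grip":9.4,"dx":-0.7,"dy":0,"dz":0,"spin":0},{"grip":9.4,"dx":-0.8,"dy":-4,"dz":0,"spin":0},{"grip":9.4,"dx":-0.8,"dy":-9,"dz":0,"spin":0},{"grip":9.4,"dx":-0.8,"dy":-14,"dz":0,"spin":0},{"grip":9.4,"dx":-0.8,"dy":-20,"dz":-4,"spin":0},{"grip":9.4,"dx":-0.8,"dy":-24,"dz":-9,"spin":0},{"grip":9.4,"dx":-0.8,"dy":-24,"dz":-14,"spin":0},{"grip":9.4,"dx":-0.8,"dy":-24,"dz":-14,"spin":0},{"grip":9.4,"dx":-0.8,"dy":-24,"dz":-14,"spin":0},{"grip":9.4,"dx":-0.8,"dy":-24,"dz":-14,"spin":0},{"grip":9.4,"dx":-0.8,"dy":-24,"dz":-14,"spin":0}]'
python3 - <<'E'
from h import *
s=shot('side','side9.png')['color'];w=shot('wrist','wr9.png')['color']
o=np.zeros((600,800,3),np.uint8);o[:300,:400]=cv2.resize(s,(400,300));o[:300,400:]=cv2.resize(w,(400,300))
o[300:,:400]=cv2.resize(s[120:245,295:415],(400,300));o[300:,400:]=cv2.resize(s[110:260,60:260],(400,300))
cv2.imwrite('pics/fin.png',o[:,:,::-1])
E
```

```text
clock: 29.2
eef_pos: [357.8, -268.8, 393.8]
eef_rot: [-1.572, 0.001, -1.464]
wrist_force: [0.1, -0.3, 0.2]
finger_gap: 94.1
```

View pics/fin.png

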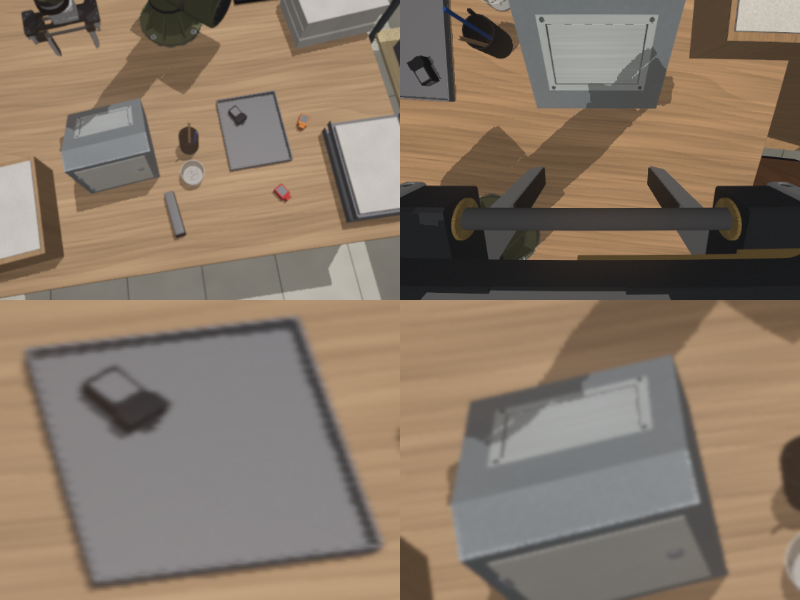

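The flap is shut at (600,50). Only the new cartridge is left in the tray, where it was, and the pot, tub and stapler have not moved. Handing in.

```bash
python3 -c "
from cell import ticket
print(ticket.sign_off())"
```

```text
the job is handed in; nothing more can be done
None
```

All three used cartridges are in the return box, and I handed the job in at about 29 s of the 72 s allowed. I gripped each one lengthwise, pushed it through the flap, held the flap open with the fingers while it dropped, then withdrew.

**Last checks:**
- **Flap:** it looks shut in the last wrist and side pictures.
- **Tray:** only the new cartridge is left, and its measured position did not change while I took the others.
- **Bystanders:** the pen pot, clip tub, stapler and both look-alikes appear unmoved in the side view.
- **Forces:** the wrist force readings after each move stayed under about 7 N.

**Still uncertain:**
- **Second cartridge:** it came to rest stacked on the first, not on the bare floor, but well below the flap.
- **Third cartridge:** the last picture before withdrawing could not tell whether it lay on the floor or against the flap. A small sideways shift moved it 8 px in the picture, the same as the stack, so it is at the bottom.

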